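Set the label printer's width guide to a narrow roll and shut the lid

ROBOT

A 6-joint arm with a two-finger parallel gripper is mounted at the origin on a cart in front of the work surface, level with it; the furniture and walls round the work are solid. World frame = base frame: x ahead of the robot, y to its left, z up, the work surface at z = 0. Lengths are in m, angles in rad, forces in N, time in s.
With the tool pointing down it reaches from about 0.3 to 0.75 m from the base axis. Payload 8.5 kg.
Tool frame: the origin (TCP) lies midway between the tips of the shut fingers; the grasp point (between the pads) lies 19 mm behind it; z points along the fingers, y is the line along which they close (so a half turn about z gives the same grasp; the last joint's range is limited). The gripper opens to 88 mm and grips with 3 to 60 N. Pads are 18 mm wide; open, the fingers measure 123 mm over their backs; the gripper's body (75 mm by 187 mm) begins 45 mm behind the grasp point.
Start: joints at [-1.506, 0.381, 1.297, -0, 1.464, -0.215], TCP at [0.152, -0.529, 0.239] pointing down, gripper open.
Joint ranges: [-3.11, 3.11], [-0.89, 2.33], [0.22, 2.48], [-1.42, 4.56], [0.17, 2.85], [-2.88, 2.88]. Speed limits (rad/s): [2.39, 2.39, 3.14, 3.14, 3.14, 3.14].

INTERFACE

Orientations are given as a unit quaternion [w, x, y, z].
In Python, from workcell import telemetry, camera, camera_params, manip, boxes_of, mark_of gives the robot as it stands. The module is installed in compiled form; this text tells all that it offers.
- The arm moves only by the shell command python3 -m creep 'ROWS' [OPENING] [FORCE]. ROWS is JSON, a list of rows, each a list of 6 numbers: the shift along the tool's x, y, z in m, then the turn, a rotation vector about the tool's x, y, z in rad. A call has 1 to 12 rows; each row is the pose to reach, as a shift and turn from the pose commanded when the call began, along the tool's axes at that moment; what a row does not reach only later rows make up. A row lasts 1/8 s, in which the tool goes at most 62.5 mm and 10.7 degrees, less where a joint would pass 70% of its speed; a pose out of reach is approached as far as the arm can. A call with a gripper value outside its range is refused whole. OPENING is the opening, from 0 (shut) to 1 (fully open), set as the call begins (- or left out, the last holds). The fingers move at their own pace and stop on an object; FORCE is the grip in N (left out, the last holds). Time passes only in rows, so rows that repeat a pose let the fingers close. It gives the time, the measured TCP pose, the force, the opening and the grip force at its end, in the units of the state.
- telemetry.state(): the state, without advancing time (a new reading comes with each control period).
- camera(name): name is "scene" or "top"; returns the picture (384x512x3 uint8, blue, green, red); there is no depth.
- camera_params(name): a dict with "fx", "fy", "cx", "cy" (pixels), "dist" ([k1, k2, p1, p2, k3] as OpenCV has them; the pictures are not rectified), "rvec" (rotation vector, rad) and "tvec" (3), from world to camera coordinates, as OpenCV has them. Camera axes: x right, y down, z forward; pixel columns grow to the right and rows downward; lengths in m; the calibration is good to about 2 mm. A picture is of the moment at which its call begins. camera_params takes no time and is no camera call.
- manip.hand_in(): hands the job in; it is judged then, once.
Trained networks look in the newest picture that a camera, given by its name, has taken for a name from the list of things; names that differ only in an ending like _2 or _b are one class to them, and where a whole thing is asked for, a point or a joint stands for the part that bears it (a point fixed in the world has none). Each returns a list of dicts, best first, with "confidence" (0 to 1); they miss things now and then, are a little off and sometimes report something else, mostly with a low value. They report only what shows in the picture. A call takes as long as a camera call. They do not tell look-alikes from the thing itself.
- boxes_of(thing, camera): "centre" ([column, row] in pixels, amid what is visible of it).
- mark_of(thing, camera): "centre" ([column, row] in pixels: a listed point, or the origin of a listed thing).
The state is a dict: "t": time; "joints": joint angles; "qvel": joint speeds; "tau": joint torques, N m; "tcp_pos": TCP position; "tool_rot": TCP orientation; "force": force on the tool from outside, world axes, zero at the start; "moment": the same for the moment, N m; "width": finger opening in m; "grasp_force": force on a finger pad.
Only numpy, scipy, OpenCV 4.12 (cv2) and the standard library are available. Lean on these libraries where they do the work, as an engineer would, in place of code of your own. Each camera call takes 0.05 s, during which the arm holds its last target. There are 200 camera calls.

TASK

A narrow paper roll has been dropped into the open label printer. With a fingertip, push the sliding width guide along its rail towards the roll, past the first notch, until it drops into the last notch so that the roll stands beside the fixed cheek without being squeezed; then push the lid over and press it down until its catch snaps home. Do not lift or handle the roll itself, and leave the other things on the counter where they are.

Things in the scene. Friction and masses are not known exactly. Their poses are not given: they have to be found in the camera images.
- label_printer: Desktop label printer, fixed: grey base 163 (x) x 164 (y) mm, top deck at z 78 mm, open bay, white lid hinged at the back. Origin: centre of its underside; x to its back, y to its left, z up; the front faces -x. Two rollers in the bay carry the roll. Along the front deck (x -58 mm) a steel rail, top at z 84, runs parallel to y and has two V notches 8 mm wide.
- guide (a joint): Travel of the white width guide along the rail to the printer's +y, m, 0 to 0.092; starts at 0.005 to 0.045. Friction 1 N. A sprung ball in it drops into the first notch at 0.060 (wide rolls) and the last at 0.085 (this roll); within 3 mm of a notch it pulls itself in; pushing it out takes 6 to 7 N. At 0.085 the cheeks stand 28 mm apart, 3 mm more than the roll.
- guide_tab (a point): Middle of the face of the guide's finger tab that is pushed; it looks to the printer's -y. Face 20 mm wide (x), z 92 to 111 mm, the point at z 101; tab 8 mm thick. Under it the carriage (22 x 24 mm) is flush with this face down to z 87. Moves with the guide: on the printer x -57, y -79 mm + guide travel.
- narrow_notch (a point): The last notch in the rail's top, on the printer at x -58, y 18, z 84 mm. The ball is 12 mm to the +y side of the tab's pushed face, so the guide is home when guide_tab is 12 mm to the -y side of this point. The first notch is 25 mm to its -y side.
- fixed_cheek (a point): Middle of the face of the fixed white cheek on the left of the bay, which looks to the printer's -y: on the printer x -6, y 58, z 63 mm; the cheek is 76 mm long (x) and reaches up to z 104 mm.
- guide_face (a point): Middle of the face of the guide's own upright cheek that meets the roll; it looks to the printer's +y and lies on the printer at x -9, z 70 mm, y = -55 mm + guide travel. The cheek is white, 4 mm thick, 78 mm long (x -48 to 30), z 38 to 102 mm, and moves with the guide.
- paper_roll: Tan roll of paper tape, 96 mm across, 25 mm wide, standing on edge on the rollers between the cheeks, axis along the printer's y; about 0.1 kg. Origin: centre of its left (+y) side, 71 mm above the counter; it reaches 25 mm from there to the -y side. It starts 3 to 34 mm from the fixed cheek; the guide pushes it along.
- lid (a joint): Angle of the white lid, rad: 0 shut, about 1.5 upright; starts at 1.4 to 1.65. The hinge is stiff (0.25 N m), so the lid stays where it is left. At about 0.06 it meets a sprung catch; some 8 N pressed down on the lid at 115 mm from the hinge snaps it to 0, where it stays.
- lid_hinge (a point): Middle of the hinge line, parallel to the printer's y, at its back: on the printer x 78, z 80 mm. Does not move.
- lid_push (a point): Point on the lid's outer (top) face, on its centre line, 115 mm from the hinge along the lid and 53 mm out from it; moves with the lid. That face is flat to 126 mm from the hinge, 164 mm wide; the front edge is at 163 mm. Upright it looks to the printer's +x, the lid reaching z 243 mm; shut it is the top, z 133 mm.
- cream_pot: Round white screw-top pot standing to the right of the printer, 54 mm across, 43 mm high; a bystander. Origin: centre of its underside.
- rubber_stamp: Rubber stamp with a round wooden grip, 31 x 58 x 72 mm, to the right of the printer, behind the white pot; a bystander. Origin: centre of its underside.
- pen: Black pen lying in front of the printer, 145 mm long; a bystander. Origin: centre of its underside.
- binder_clip: Black binder clip to the left of the printer, 38 x 32 x 43 mm; a bystander. Origin: centre of its underside.
- coin_roll: Blue paper roll of coins lying to the left of the printer, 24 x 68 x 24 mm; a bystander. Origin: centre of its underside.
Not all that is in view belongs to the job. Of the things shaped like the paper_roll, the tan one is meant.

How it is judged:
By the outcome, as a careful person would: the job done as asked, in the order asked, and still so for the second after the job is handed in, with the robot touching nothing.
It also fails if it takes over 54 s, if anything falls off the work surface, if the arm or the gripper's body presses on something with over 40 N, if the wrist force passes 120 N, or if a joint passes its speed limit or range.

## Working session

There is one attempt and no reset: what is moved stays moved. The work goes in short steps, Python scripts to look and compute and a shell command to move; the robot and the scene stay as the last step left them, time stands still between calls to the robot, and variables do not carry over. Pictures are saved under pics/ and viewed, at most 10 in all, crops included, and the job is handed in when it is done.

```bash
mkdir -p pics
cat > h.py <<'E'
import numpy as np, cv2
from scipy.optimize import least_squares
from scipy.spatial.transform import Rotation as R
from workcell import telemetry, camera, camera_params, manip, boxes_of, mark_of
def proj(P,c):
    p=camera_params(c);K=np.array([[p['fx'],0,p['cx']],[0,p['fy'],p['cy']],[0,0,1.]])
    return cv2.projectPoints(np.array(P,float).reshape(-1,1,3),np.array(p['rvec'],float),np.array(p['tvec'],float),K,np.array(p['dist'],float))[0].reshape(-1,2)
def tri(a,b,x0=(.5,0,.1)):
    r=least_squares(lambda X:np.r_[proj(X,'scene')[0]-a,proj(X,'top')[0]-b],x0);return r.x,np.abs(r.fun).max()
E
python3 - <<'E'
from h import *
im={}
for c in('scene','top'):
    im[c]=camera(c);cv2.imwrite(f'pics/{c}0.png',im[c])
for t in ['label_printer','guide_tab','narrow_notch','fixed_cheek','guide_face','paper_roll','lid_hinge','lid_push','cream_pot','rubber_stamp','pen','binder_clip','coin_roll']:
    m={c:mark_of(t,c) for c in im}
    print(t,{c:[(np.round(d['centre']).astype(int).tolist(),round(d['confidence'],2)) for d in m[c][:3]] for c in m},end=' ')
    if m['scene'] and m['top']:
        x,e=tri(m['scene'][0]['centre'],m['top'][0]['centre']);print(x.round(4),round(e,1))
    else:print()
s=telemetry.state();print(s['t'],s['tcp_pos'],s['tool_rot'],s['force'])
E
```

```text
label_printer {'scene': [], 'top': [([291, 180], 0.95)]} 
guide_tab {'scene': [([257, 203], 0.36), ([218, 232], 0.35)], 'top': [([322, 195], 0.81)]} [ 0.5068 -0.144   0.0501] 23.4
narrow_notch {'scene': [([280, 200], 0.85)], 'top': [([296, 201], 0.83)]} [ 0.4633 -0.1199  0.0823] 1.4
fixed_cheek {'scene': [([257, 207], 0.91)], 'top': [([274, 184], 0.98), ([287, 139], 0.32)]} [ 0.5025 -0.0741  0.0584] 0.0
guide_face {'scene': [([276, 193], 0.62)], 'top': [([302, 174], 0.52)]} [ 0.5243 -0.1374  0.0747] 1.6
paper_roll {'scene': [([176, 239], 0.69), ([225, 262], 0.69), ([362, 216], 0.64)], 'top': [([205, 232], 0.85), ([275, 180], 0.73), ([180, 186], 0.7)]} [0.4054 0.124  0.0742] 19.2
lid_hinge {'scene': [], 'top': [([292, 139], 0.93)]} 
lid_push {'scene': [([230, 137], 0.98)], 'top': [([286, 103], 0.78)]} [ 0.6568 -0.0849  0.1984] 3.2
cream_pot {'scene': [], 'top': []} 
rubber_stamp {'scene': [], 'top': [([341, 140], 0.72)]} 
pen {'scene': [], 'top': [([310, 219], 0.56)]} 
binder_clip {'scene': [([239, 240], 0.53)], 'top': [([245, 198], 0.43)]} [ 0.4715 -0.0063 -0.0009] 0.1
coin_roll {'scene': [([217, 232], 0.75)], 'top': [([240, 174], 0.53)]} [ 0.5341  0.016  -0.0058] 3.4
1.4 [ 0.15186739 -0.52859049  0.23875602] [-3.34896771e-06  9.90232151e-01  1.39428429e-01 -6.25589551e-06] [-0.51075585 -0.79221059 -0.53732823]
```

Run:
```python
import cv2,numpy as np
a=cv2.imread('pics/scene0.png')[100:300,140:400];b=cv2.imread('pics/top0.png')[80:260,160:380]
cv2.imwrite('pics/sc.png',cv2.resize(a,None,fx=3,fy=3,interpolation=2));cv2.imwrite('pics/tc.png',cv2.resize(b,None,fx=3.3,fy=3.3,interpolation=2))
```

```text
(no output)
```

View pics/sc.png

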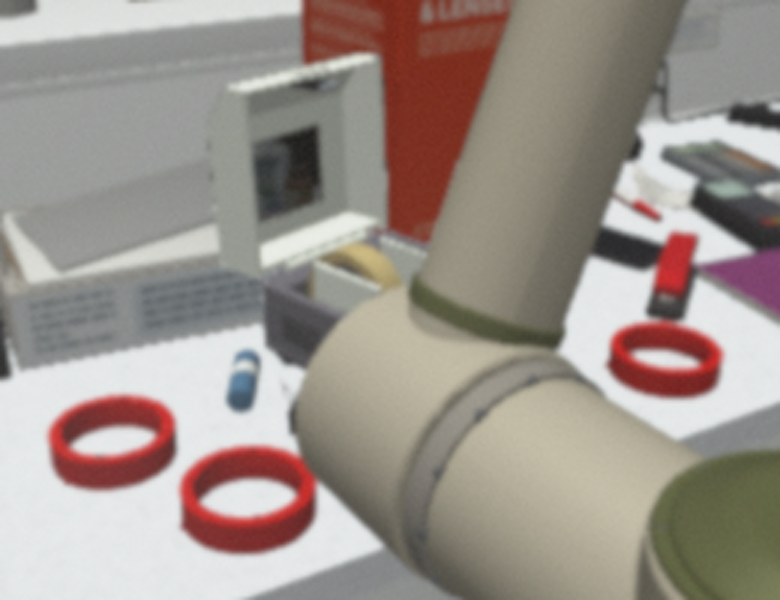

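View pics/tc.png

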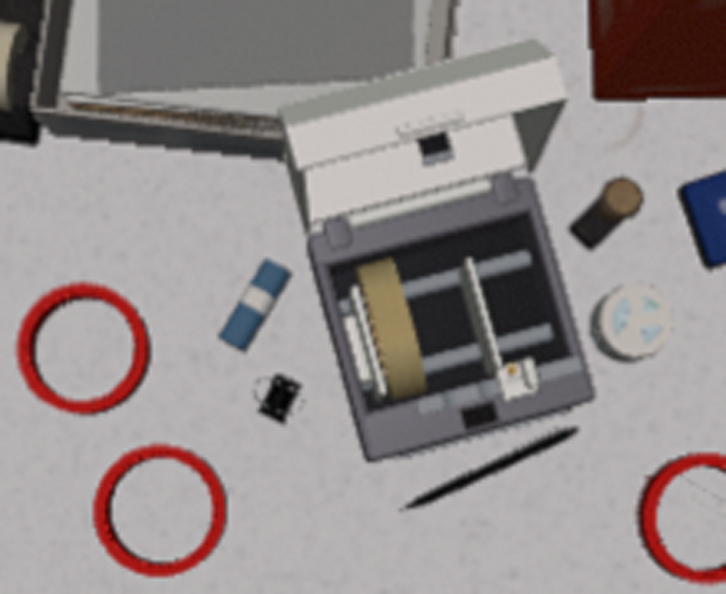

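The tan roll is at top (275,180), crop (390,325), standing next to the fixed cheek in the bay. The three red rings at top (185,186), (208,234) and (375,235) lie on the counter and don't fit. The crop shows this clearly, so the tan one is the roll meant. The guide's white carriage is at top about (317,195). The lid is upright. The arm hides most of the printer in the scene view. Next I fit the printer pose.

```bash
cat > fit.py <<'E'
from h import *
def pts(q):
    x,y,a,g,l=q
    c,s=np.cos(l),np.sin(l)
    L=dict(label_printer=[0,0,0],guide_tab=[-.057,-.079+g,.101],narrow_notch=[-.058,.018,.084],fixed_cheek=[-.006,.058,.063],guide_face=[-.009,-.055+g,.070],lid_hinge=[.078,0,.080],
     lid_push=[.078-.115*c+.053*s,0,.080+.115*s+.053*c],fl=[-.0815,.082,.078],fr=[-.0815,-.082,.078],bl=[.0815,.082,.078],br=[.0815,-.082,.078])
    return L
def W(q,P): return (R.from_euler('z',q[2]).as_matrix()@np.array(P,float).T).T+[q[0],q[1],0]
def fit(obs):
    f=lambda q:np.concatenate([(proj(W(q,pts(q)[n]),c)[0]-p)*w for n,c,p,w in obs])
    r=least_squares(f,[.52,-.12,.25,.03,1.5],loss='soft_l1')
    return r.x,f(r.x)
E
python3 - <<'E'
from fit import *
o=[]
for n in ['label_printer','guide_tab','narrow_notch','fixed_cheek','guide_face','lid_hinge','lid_push']:
    m=mark_of(n,'top')
    if m:o.append((n,'top',m[0]['centre'],1))
for n in ['fixed_cheek','lid_push']:
    m=mark_of(n,'scene');o.append((n,'scene',m[0]['centre'],1))
for n,p in dict(fl=(272.1,219.4),fr=(340.3,200.6),bl=(254,151),br=(320.6,134)).items():o.append((n,'top',p,1))
q,e=fit(o);print(q.round(4))
for k,v in zip(o,e.reshape(-1,2)):print(k[0],k[1],v.round(1))
# mm/px
for n in('guide_tab','narrow_notch','lid_push'):print(n,W(q,pts(q)[n]).round(4))
for c in('top','scene'):print(c,-R.from_rotvec(camera_params(c)['rvec']).as_matrix().T@np.array(camera_params(c)['tvec']),camera_params(c)['fx'])
E
```

```text
[ 0.5219 -0.1251  0.2801  0.0424  1.6533]
label_printer top [ 3.2 -0.8]
guide_tab top [-0.9 -0.1]
narrow_notch top [0.7 0.2]
fixed_cheek top [-1.3  0.8]
guide_face top [1.9 4.3]
lid_hinge top [-2.9  3.2]
lid_push top [-1.6  0. ]
fixed_cheek scene [-0.6 -1. ]
lid_push scene [3.8 3. ]
fl top [-0.7 -0.6]
fr top [1.2 0.1]
bl top [-0.5 -1.6]
br top [ 2.1 -2. ]
guide_tab [ 0.4773 -0.176   0.101 ]
narrow_notch [ 0.4612 -0.1239  0.084 ]
lid_push [ 0.6568 -0.0863  0.1902]
top [ 0.40099536 -0.03823577  1.07937295] 444.8438157492044
scene [-0.19007851  0.30991943  0.46346725] 355.4557837060703
```

```bash
python3 -m creep '[[0.05,-0.025,0,0,0,0],[0.1,-0.05,0,0,0,0],[0.15,-0.075,0,0,0,0],[0.2,-0.1,0,0,0,0],[0.25,-0.125,0,0,0,0],[0.3,-0.15,0,0,0,0],[0.35,-0.18,0,0,0,0],[0.41,-0.20,0,0,0,0],[0.41,-0.20,0.05,0,0,0],[0.41,-0.20,0.05,0,0,0],[0.41,-0.20,0.05,0,0,0]]' 0 40
cat > look.py <<'E'
from fit import *
import sys
n=sys.argv[1]
ims={c:camera(c) for c in('scene','top')}
for c in ims:cv2.imwrite(f'pics/{c}{n}.png',ims[c])
o=[]
for t in ['label_printer','guide_tab','narrow_notch','fixed_cheek','guide_face','lid_hinge','lid_push']:
  for c in ims:
    m=mark_of(t,c)
    if m and m[0]['confidence']>.4:o.append((t,c,m[0]['centre'],1))
for k,p in dict(fl=(272.1,219.4),fr=(340.3,200.6),bl=(254,151),br=(320.6,134)).items():o.append((k,'top',p,1))
q,e=fit(o);print(q.round(4))
for k,v in zip(o,e.reshape(-1,2)):print(k[0],k[1],np.round(k[2]).astype(int),v.round(1))
s=telemetry.state();T=np.array(s['tcp_pos'])
print(s['t'],T.round(4),'tcp in printer',(R.from_euler('z',-q[2]).as_matrix()@(T-[q[0],q[1],0])).round(4),'tool yaw',np.arctan2(*R.from_quat(s['tool_rot'],scalar_first=True).as_matrix()[[1,0],0]).round(4),np.round(s['force'],1))
E
python3 look.py 1
```

```text
t: 3.22
tcp_pos: [0.4908, -0.2239, 0.1902]
tool_rot: [0.001, 0.99, 0.139, 0.001]
force: [0.5, -0.1, 0.9]
width: 0.0004
grasp_force: 0.0
[ 0.5225 -0.1218  0.303   0.0375  1.6326]
label_printer scene [270 221] [-0.2 -1.2]
label_printer top [290 179] [ 2.7 -0.7]
guide_tab scene [297 186] [ 0.6 -0.1]
guide_tab top [322 195] [-0.1 -1.8]
narrow_notch scene [281 199] [1.5 0.7]
narrow_notch top [297 199] [-1.7  2.5]
fixed_cheek scene [257 207] [-1.4 -0.7]
fixed_cheek top [270 183] [1.4 1.4]
guide_face scene [276 191] [1.1 3.5]
guide_face top [304 175] [-0.5  2.2]
lid_hinge scene [246 185] [ 2.5 -1.2]
lid_hinge top [291 138] [-4.3  4. ]
lid_push top [281 104] [ 1.2 -0.3]
fl top [272 219] [-1.1 -0.3]
fr top [340 201] [ 0.3 -1.2]
bl top [254 151] [-2.6 -0.9]
br top [321 134] [-0.3 -2.9]
4.025 [ 0.4907 -0.2231  0.1887] tcp in printer [-0.0606 -0.0872  0.1887] tool yaw 0.2799 [-0.3 -0.6  0. ]
```

Run:
```python
import cv2,numpy as np
a=cv2.imread('pics/scene1.png')[110:240,200:340];b=cv2.imread('pics/top1.png')[90:240,240:370]
a=cv2.resize(a,(560,520),interpolation=2)
cv2.imwrite('pics/s1.png',a);cv2.imwrite('pics/t1.png',cv2.resize(b,(520,600),interpolation=2))
```

```text
(no output)
```

View pics/s1.png

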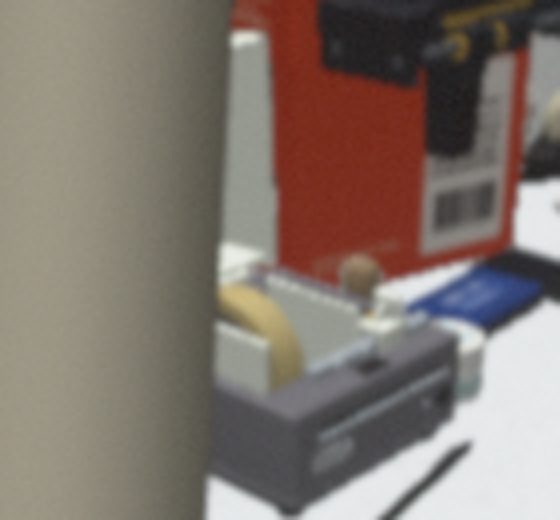

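View pics/t1.png

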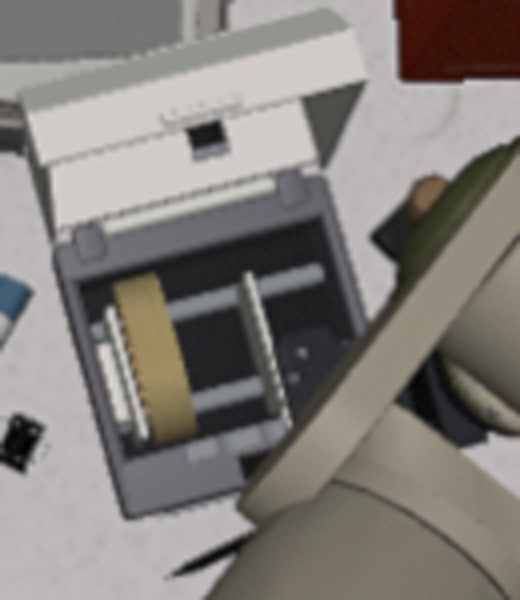

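Scene view: the deck's front corners are at (272,213) and (313,191), the tab is near (295,187), and the fingers hang beyond the tab at (313,145). I refine the fit with those corners.

Run:
```python
from fit import *
o=[('fl','scene',(272.3,213),1),('fr','scene',(313.5,190.7),1)]
for k,p in dict(fl=(271.5,219),fr=(340.3,200.6),bl=(254,152),br=(320.6,134)).items():o.append((k,'top',p,1))
for n,c,p in [('guide_tab','scene',(297,186)),('guide_tab','top',(322,195)),('guide_tab','top',(322,195)),('narrow_notch','scene',(281,199)),('narrow_notch','top',(296.5,200)),('fixed_cheek','scene',(257,207)),('fixed_cheek','top',(272,183.5)),('lid_push','scene',(230,137)),('lid_push','top',(286,103))]:o.append((n,c,p,1))
q,e=fit(o);print(q.round(4))
for k,v in zip(o,e.reshape(-1,2)):print(k[0],k[1],v.round(1))
T=np.array(telemetry.state()['tcp_pos'])
print('tcp in printer',(R.from_euler('z',-q[2]).as_matrix()@(T-[q[0],q[1],0])).round(4))
# measured tab, independent
print(tri((297,186),(322,195)),W(q,pts(q)['guide_tab']))
```

```text
[ 0.5222 -0.1238  0.2834  0.0394  1.6414]
fl scene [-0.  1.]
fr scene [1.6 1.9]
fl top [-0.5 -0.2]
fr top [ 0.7 -0.2]
bl top [-1.2 -2.6]
br top [ 1.4 -2.2]
guide_tab scene [0.8 0.5]
guide_tab top [-0.3 -1.1]
guide_tab top [-0.3 -1.1]
narrow_notch scene [1.9 0.8]
narrow_notch top [-0.5  1.4]
fixed_cheek scene [-0.7 -1. ]
fixed_cheek top [0.6 0.9]
lid_push scene [3.3 2.7]
lid_push top [-2.  0.]
tcp in printer [-0.058  -0.0865  0.1887]
(array([ 0.47697172, -0.17683953,  0.10326951]), np.float64(0.9013371715918765)) [ 0.47858088 -0.17782877  0.101     ]
```

```bash
python3 -m creep '[[0,0,0.04,0,0,0],[0,0,0.08,0,0,0],[0,0,0.095,0,0,0],[0,0,0.095,0,0,0]]'; python3 -m creep '[[0,-0.008,0,0,0,0],[0,-0.016,0,0,0,0],[0,-0.02,0,0,0,0],[0,-0.022,0,0,0,0],[0,-0.024,0,0,0,0]]'
```

```text
t: 4.53
tcp_pos: [0.4907, -0.2232, 0.0936]
tool_rot: [-0.0, 0.99, 0.139, -0.0]
force: [-0.4, 0.2, 0.7]
width: 0.0003
grasp_force: 0.0
t: 5.15
tcp_pos: [0.4841, -0.2, 0.0939]
tool_rot: [0.0, 0.99, 0.139, 0.0]
force: [0.4, -0.4, -0.3]
width: 0.0005
grasp_force: 0.0
```

```bash
for i in 1 2; do :; done; python3 -m creep '[[0,-0.002,0,0,0,0],[0,-0.004,0,0,0,0]]'; python3 -m creep '[[0,-0.002,0,0,0,0],[0,-0.004,0,0,0,0]]'; python3 -m creep '[[0,-0.002,0,0,0,0],[0,-0.004,0,0,0,0]]'
```

```text
t: 5.4
tcp_pos: [0.4829, -0.1962, 0.0937]
tool_rot: [-0.0, 0.99, 0.139, -0.0]
force: [-0.5, -0.3, -0.5]
width: 0.0003
grasp_force: 0.0
t: 5.65
tcp_pos: [0.4819, -0.1926, 0.0938]
tool_rot: [0.0, 0.99, 0.139, 0.0]
force: [0.1, -0.9, -0.3]
width: 0.0004
grasp_force: 0.9
t: 5.9
tcp_pos: [0.4807, -0.1886, 0.0937]
tool_rot: [0.0, 0.99, 0.139, -0.0]
force: [0.3, -2.6, -0.1]
width: 0.0006
grasp_force: 0.9
```

```bash
python3 -m creep '[[0,-0.003,0,0,0,0],[0,-0.006,0,0,0,0]]' | sed -n '1,4p'; python3 -m creep '[[0,-0.003,0,0,0,0],[0,-0.006,0,0,0,0]]'| sed -n '1,4p'; python3 -m creep '[[0,-0.002,0,0,0,0],[0,-0.004,0,0,0,0]]'| sed -n '1,4p'; python3 look.py 2 | grep -E 'guide|tcp'
```

```text
t: 6.15
tcp_pos: [0.479, -0.1826, 0.0937]
tool_rot: [0.0, 0.99, 0.139, -0.0]
force: [-1.5, -2.6, 0.5]
t: 6.4
tcp_pos: [0.4774, -0.1767, 0.0938]
tool_rot: [-0.0, 0.99, 0.139, -0.0]
force: [-1.0, -1.9, -0.3]
t: 6.65
tcp_pos: [0.4764, -0.1728, 0.0938]
tool_rot: [-0.0, 0.99, 0.139, 0.0]
force: [0.3, -2.5, -0.6]
guide_tab scene [292 188] [0.6 0.3]
guide_face scene [270 195] [1.1 2.6]
guide_face top [296 180] [-0.7 -0.6]
7.45 [ 0.4764 -0.1732  0.0938] tcp in printer [-0.0581 -0.0356  0.0938] tool yaw 0.2797 [-0.8 -0.1  0.2]
```

```bash
for i in 1; do python3 -m creep '[[0,-0.001,0,0,0,0],[0,-0.002,0,0,0,0]]' | sed -n '2p;4p'; python3 -m creep '[[0,-0.001,0,0,0,0],[0,-0.002,0,0,0,0]]' | sed -n '2p;4p';python3 -m creep '[[0,-0.001,0,0,0,0],[0,-0.002,0,0,0,0]]' | sed -n '2p;4p';python3 -m creep '[[0,-0.001,0,0,0,0],[0,-0.002,0,0,0,0]]' | sed -n '2p;4p'; done
```

```text
tcp_pos: [0.4761, -0.1719, 0.0939]
force: [1.3, -4.5, -1.4]
tcp_pos: [0.4753, -0.1695, 0.0938]
force: [-0.5, -3.3, -0.0]
tcp_pos: [0.4746, -0.1671, 0.0938]
force: [-0.3, -1.2, -0.2]
tcp_pos: [0.4741, -0.1653, 0.0938]
force: [0.0, -2.0, -0.1]
```

```bash
python3 -m creep '[[0,-0.003,0,0,0,0],[0,-0.006,0,0,0,0],[0,-0.009,0,0,0,0],[0,-0.01,0,0,0,0]]' | sed -n '2p;4p'; for i in 1; do python3 -m creep '[[0,-0.001,0,0,0,0]]' | sed -n '2p;4p'; python3 -m creep '[[0,-0.001,0,0,0,0]]' | sed -n '2p;4p';python3 -m creep '[[0,-0.001,0,0,0,0]]' | sed -n '2p;4p'; done; python3 look.py 3 | grep -E 'guide|tcp|cheek|notch'; python3 -c "
import cv2
a=cv2.imread('pics/scene3.png')[140:230,240:340];cv2.imwrite('pics/s3.png',cv2.resize(a,(660,594),interpolation=2))"
```

```text
tcp_pos: [0.4713, -0.1555, 0.0937]
force: [-0.3, -1.9, 0.5]
tcp_pos: [0.4711, -0.1548, 0.0937]
force: [-1.2, -1.3, 0.7]
tcp_pos: [0.4708, -0.1539, 0.0937]
force: [-0.7, -1.5, 0.3]
tcp_pos: [0.4706, -0.1528, 0.0937]
force: [0.3, -0.1, 0.2]
guide_tab scene [289 192] [-1.4 -0.2]
narrow_notch scene [283 200] [ 0.2 -0.5]
fixed_cheek scene [257 207] [-0.4 -0.5]
fixed_cheek top [272 185] [0.6 0.4]
guide_face scene [265 200] [1. 0.]
10.125 [ 0.4706 -0.153   0.0937] tcp in printer [-0.057  -0.0144  0.0937] tool yaw 0.2798 [-0.5 -0.  -0.2]
```

View pics/s3.png

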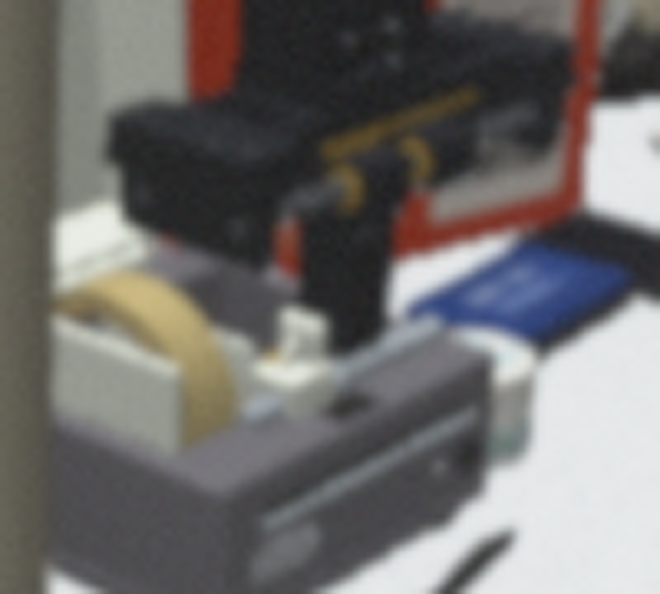

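The force fell to about 0, which suggests the guide has jumped ahead into the last notch. In the picture the tab is at (289,192) with the cheek next to the roll. I probe gently for the detent's resistance.

```bash
python3 -m creep '[[0,-0.001,0,0,0,0],[0,-0.001,0,0,0,0]]' | sed -n '2p;4p'; python3 -m creep '[[0,-0.001,0,0,0,0],[0,-0.001,0,0,0,0]]' | sed -n '2p;4p'
```

```text
tcp_pos: [0.4702, -0.1519, 0.0938]
force: [-0.8, 0.2, 0.0]
tcp_pos: [0.47, -0.151, 0.0938]
force: [-0.3, 0.8, -0.2]
```

```bash
python3 -m creep '[[0,-0.0007,0,0,0,0],[0,-0.0007,0,0,0,0]]' | sed -n '2p;4p'; python3 -m creep '[[0,-0.0005,0,0,0,0],[0,-0.0005,0,0,0,0]]' | sed -n '2p;4p'
```

```text
tcp_pos: [0.4698, -0.1503, 0.0938]
force: [0.1, -0.9, 0.8]
tcp_pos: [0.4697, -0.1499, 0.0937]
force: [-0.3, 0.1, 0.6]
```

```bash
python3 -m creep '[[0,-0.0005,0,0,0,0],[0,-0.0005,0,0,0,0]]' | sed -n '2p;4p'; python3 -m creep '[[0,-0.0005,0,0,0,0],[0,-0.0005,0,0,0,0]]' | sed -n '2p;4p'
```

```text
tcp_pos: [0.4695, -0.1494, 0.0938]
force: [0.8, 0.3, 0.7]
tcp_pos: [0.4694, -0.149, 0.0938]
force: [-0.3, -0.6, -0.9]
```

```bash
python3 -m creep '[[0,-0.0005,0,0,0,0],[0,-0.0005,0,0,0,0]]' | sed -n '2p;4p'
python3 - <<'E'
from h import *
for i in range(1):
    camera('scene');camera('top')
    for n in('guide_tab','guide_face','narrow_notch','paper_roll'):
        print(n,[(c,np.round(d['centre'],1).tolist(),round(d['confidence'],2)) for c in('scene','top') for d in mark_of(n,c)[:3]])
print(telemetry.state()['force'],telemetry.state()['t'])
E
```

```text
tcp_pos: [0.4694, -0.1487, 0.0938]
force: [0.8, -2.6, 0.0]
guide_tab [('scene', [286.0, 192.1], 0.74)]
guide_face [('scene', [248.8, 181.1], 0.73), ('scene', [265.5, 199.5], 0.52)]
narrow_notch [('scene', [282.8, 201.2], 0.87), ('top', [279.5, 103.7], 0.23)]
paper_roll [('scene', [176.9, 242.0], 0.93), ('scene', [255.5, 202.9], 0.71), ('top', [206.6, 231.1], 0.83), ('top', [271.4, 182.0], 0.69), ('top', [372.3, 238.7], 0.68)]
[ 1.07942545 -3.7781073  -0.8393181 ] 12.375
```

Contact came back at TCP y -0.1487, which is 24 mm of world y past the first notch (25 mm along the rail). The detent is now resisting with 3–4 N, so the guide is home. I back off and rise.

```bash
python3 -m creep '[[0,0.02,0,0,0,0],[0,0.04,0,0,0,0],[0,0.04,-0.05,0,0,0],[0,0.04,-0.1,0,0,0],[0,0.04,-0.15,0,0,0],[0,0.05,-0.22,0,0,0],[-0.03,0.1,-0.22,0,0,0],[-0.06,0.15,-0.22,0,0,0],[-0.06,0.15,-0.22,0,0,0]]'
python3 look.py 4
python3 - <<'E'
import cv2,numpy as np
a=cv2.imread('pics/scene4.png')[60:240,200:360];b=cv2.imread('pics/top4.png')[60:240,240:400]
cv2.imwrite('pics/s4.png',np.hstack([cv2.resize(x,(400,450),interpolation=2) for x in(a,b)]))
E
```

```text
t: 13.5
tcp_pos: [0.4517, -0.3133, 0.313]
tool_rot: [-0.0, 0.991, 0.137, -0.0]
force: [0.7, 0.7, 0.4]
width: 0.0006
grasp_force: 0.0
[ 0.5211 -0.1226  0.2981  0.0866  1.6047]
label_printer top [292 181] [ 1.  -1.7]
guide_tab scene [286 190] [-0.6  2.5]
guide_tab top [298 197] [3.3 2.6]
narrow_notch scene [285 200] [-1.7  0.5]
narrow_notch top [296 200] [-0.5  2.1]
fixed_cheek scene [255 206] [ 1.7 -0. ]
fixed_cheek top [271 185] [ 1.3 -0.2]
guide_face scene [266 199] [-1.3  1.9]
guide_face top [282 182] [1.3 0.6]
lid_hinge scene [265 199] [-16.  -15.2]
lid_hinge top [289 139] [-2.4  3.4]
lid_push top [280 106] [ 3.4 -0.4]
fl top [272 219] [-1.   0.3]
fr top [340 201] [ 0.5 -0.4]
bl top [254 151] [-2.1 -0.5]
br top [321 134] [ 0.3 -2.1]
14.3 [ 0.453  -0.3092  0.3138] tcp in printer [-0.1198 -0.1584  0.3138] tool yaw 0.2799 [-0.2 -0.1  0. ]
```

View pics/s4.png

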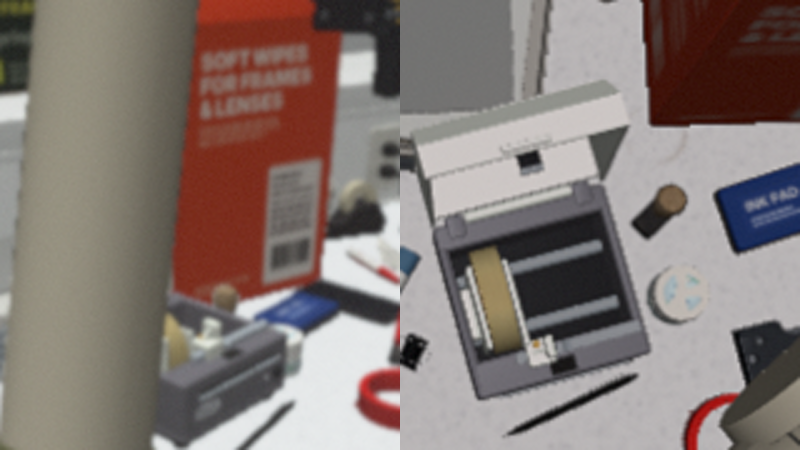

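The guide is home: fit 0.087, with the roll between the cheeks. For the lid I need the clearances to the red box and the crate.

Run:
```python
from h import *
def gp(px,c,z=0): return least_squares(lambda X:proj([X[0],X[1],z],c)[0]-px,[.6,0]).x.round(3)
print('red top',gp((340,110),'top'),'scene',gp((272,179),'scene'))
b=gp((147,225),'scene');print('crate left front base',b,[ (z,proj([*b,z],'scene').round(0)) for z in(.05,.1,.15)])
for z in(0,.08): print('crate right front',z,gp((292,103),'top',z), gp((244,127),'top',z))
a=.281
for p in [(.17,0),(.14,0)]:
  c,s=np.cos(a),np.sin(a);print(p,.5222+c*p[0],-.1235+s*p[0])
for k in(-1,1):print('body end',.5222+.96*.17-k*.277*.093*-1,-.1235+.277*.17+k*.96*.093)
```

```text
red top [ 0.698 -0.235] scene [ 0.76  -0.274]
crate left front base [0.652 0.172] [(0.05, array([[144., 208.]])), (0.1, array([[142., 190.]])), (0.15, array([[139., 171.]]))]
crate right front 0 [ 0.711 -0.115] [0.647 0.002]
crate right front 0.08 [ 0.688 -0.109] [ 0.628 -0.001]
(0.17, 0) 0.6855323623706998 -0.0763561838370459
(0.14, 0) 0.6567090043052821 -0.08467568080697897
body end 0.659639 -0.16569
body end 0.711161 0.012870000000000006
```

```bash
python3 -m creep '[[0,-0.05,0,0,0,0],[0,-0.1,0,0,0,0],[0.03,-0.15,0,0,0,0],[0.08,-0.16,0,0,0,0],[0.13,-0.16,0,0,0,0],[0.18,-0.16,0,0,0,0],[0.22,-0.16,0,0,0,0],[0.26,-0.16,0,0,0,0],[0.292,-0.16,0,0,0,0],[0.292,-0.16,0,0,0,0],[0.292,-0.16,0,0,0,0],[0.292,-0.16,0,0,0,0]]'
python3 look.py 5 | grep -E 'lid|tcp'
python3 - <<'E'
import cv2,numpy as np
a=cv2.imread('pics/scene5.png')[60:240,160:320];b=cv2.imread('pics/top5.png')[40:220,200:360]
cv2.imwrite('pics/s5.png',np.hstack([cv2.resize(x,(400,450),interpolation=2) for x in(a,b)]))
E
```

```text
t: 15.8
tcp_pos: [0.6888, -0.0752, 0.3145]
tool_rot: [0.0, 0.99, 0.139, 0.0]
force: [-0.6, -0.1, 0.4]
width: 0.0004
grasp_force: 0.0
lid_hinge top [290 137] [-2.   4.2]
lid_push scene [232 135] [0.6 5.1]
16.6 [ 0.6895 -0.0748  0.3137] tcp in printer [ 0.1735 -0.0005  0.3137] tool yaw 0.2799 [ 0.4 -0.1 -0.7]
```

View pics/s5.png

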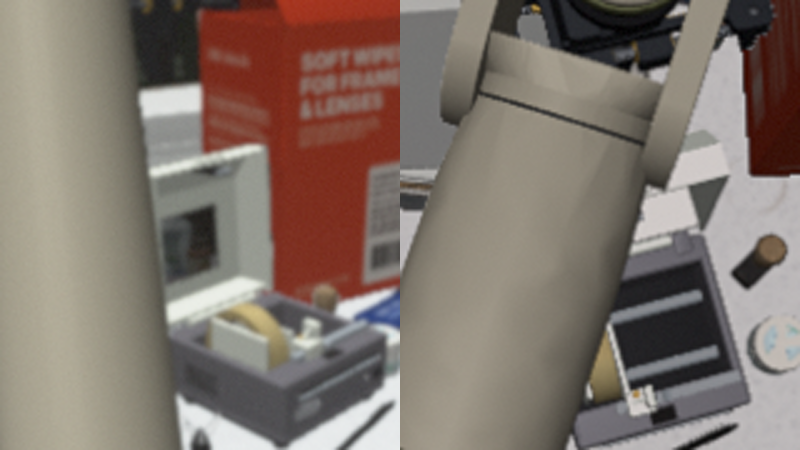

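The lid is still upright at scene (225,150). The gripper hangs behind it with 60–70 mm to the red box. I descend behind the lid.

```bash
python3 -m creep '[[0,0,0.04,0,0,0],[0,0,0.08,0,0,0],[0,0,0.08,0,0,0]]' | sed -n '2p;4p'; python3 -m creep '[[0,0,0.02,0,0,0],[0,0,0.034,0,0,0],[0,0,0.034,0,0,0]]'| sed -n '2p;4p'
```

```text
tcp_pos: [0.6885, -0.0745, 0.231]
force: [0.7, 0.1, 0.3]
tcp_pos: [0.6895, -0.0748, 0.1998]
force: [0.5, 0.6, 1.4]
```

```bash
python3 -m creep '[[-0.01,0,0,0,0,0],[-0.02,0,0,0,0,0],[-0.025,0,0,0,0,0]]' | sed -n '2p;4p'; python3 -m creep '[[-0.01,0,-0.002,0,0,0],[-0.02,0,-0.004,0,0,0],[-0.028,0,-0.005,0,0,0]]'| sed -n '1,4p'
```

```text
tcp_pos: [0.6654, -0.0819, 0.2011]
force: [5.2, 1.6, 4.5]
t: 18.1
tcp_pos: [0.6381, -0.0897, 0.2054]
tool_rot: [0.0, 0.99, 0.139, 0.001]
force: [4.4, 0.2, 4.4]
```

```bash
python3 -m creep '[[-0.012,0,0,0,0,0],[-0.025,0,0,0,0,0],[-0.038,0,0,0,0,0],[-0.051,0,0,0,0,0],[-0.051,0,0,0,0,0]]' | sed -n '2p;4p'; python3 -m creep '[[-0.012,0,0.002,0,0,0],[-0.024,0,0.006,0,0,0],[-0.035,0,0.01,0,0,0],[-0.047,0,0.016,0,0,0],[-0.047,0,0.016,0,0,0]]'| sed -n '1,4p'; python3 look.py 6 | grep -E 'lid|tcp'
```

```text
tcp_pos: [0.5881, -0.1036, 0.2043]
force: [0.6, -0.9, -0.0]
t: 19.35
tcp_pos: [0.5433, -0.1166, 0.1883]
tool_rot: [-0.0, 0.99, 0.139, -0.001]
force: [0.2, 0.1, -0.1]
lid_hinge scene [245 182] [3.5 2.1]
lid_push scene [266 147] [0.1 3.5]
lid_push top [296 164] [ 1.7 -1.6]
20.15 [ 0.5443 -0.1165  0.1888] tcp in printer [ 0.0242 -0.003   0.1888] tool yaw 0.2798 [-0.7 -0.6 -0.3]
```

```bash
python3 -m creep '[[-0.01,0,0.007,0,0,0],[-0.02,0,0.015,0,0,0],[-0.029,0,0.024,0,0,0],[-0.037,0,0.034,0,0,0]]' | sed -n '2p;4p'; python3 -m creep '[[-0.005,0,0.007,0,0,0],[-0.009,0,0.013,0,0,0]]'| sed -n '1,4p'; python3 look.py 7 | grep -E 'lid|tcp'
python3 - <<'E'
import cv2,numpy as np
a=cv2.imread('pics/scene7.png')[80:240,180:340]
cv2.imwrite('pics/s7.png',cv2.resize(a,(560,560),interpolation=2))
E
```

```text
tcp_pos: [0.508, -0.127, 0.1541]
force: [0.9, -0.3, 2.2]
t: 20.9
tcp_pos: [0.4998, -0.1292, 0.1412]
tool_rot: [-0.0, 0.99, 0.139, -0.0]
force: [0.9, 0.2, 1.3]
lid_hinge scene [268 219] [-19.5 -35. ]
lid_push scene [277 172] [ 2.6 -0.1]
lid_push top [302 186] [ 0.5 -0.5]
21.7 [ 0.5001 -0.1292  0.1418] tcp in printer [-0.0205 -0.0018  0.1418] tool yaw 0.2798 [ 0.8 -0.2  0.3]
```

View pics/s7.png

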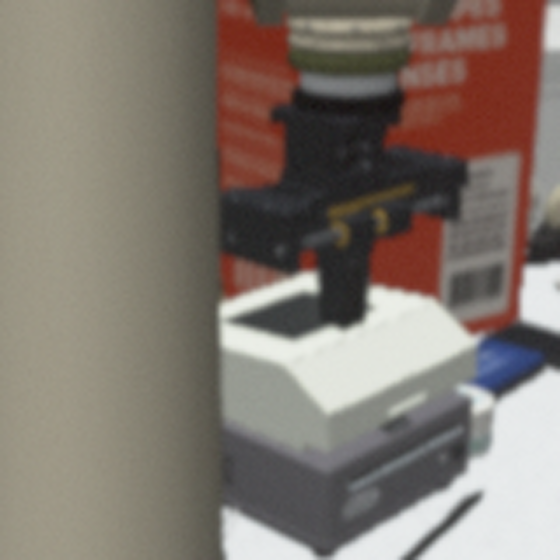

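The lid is nearly shut, with a small gap at its front edge, and the finger rests on top at scene (277,172). I press down in small steps.

```bash
python3 -m creep '[[-0.004,0,0.002,0,0,0],[-0.006,0,0.004,0,0,0],[-0.006,0,0.004,0,0,0]]' | sed -n '2p;4p'; python3 -m creep '[[0,0,0.002,0,0,0],[0,0,0.003,0,0,0]]'| sed -n '2p;4p'; python3 -m creep '[[0,0,0.002,0,0,0],[0,0,0.003,0,0,0]]'| sed -n '2p;4p'
```

```text
tcp_pos: [0.4943, -0.131, 0.1378]
force: [2.2, 0.1, 2.5]
tcp_pos: [0.494, -0.1307, 0.1343]
force: [0.1, 0.6, -0.1]
tcp_pos: [0.4942, -0.1308, 0.1332]
force: [-8.9, 2.5, 24.1]
```

The finger met a hard stop with 24 N at z 0.133, the height of the shut lid, so the catch should be home. I retreat and check.

```bash
python3 -m creep '[[0,0,-0.03,0,0,0],[0,0,-0.07,0,0,0],[0,0,-0.12,0,0,0],[-0.03,0.05,-0.14,0,0,0],[-0.06,0.1,-0.14,0,0,0],[-0.09,0.15,-0.14,0,0,0],[-0.12,0.2,-0.14,0,0,0],[-0.12,0.2,-0.14,0,0,0]]' | sed -n '1,4p'; python3 look.py 8 | grep -E 'lid|tcp|\['
python3 - <<'E'
import cv2,numpy as np
a=cv2.imread('pics/scene8.png')[100:260,180:340];b=cv2.imread('pics/top8.png')[80:240,220:380]
cv2.imwrite('pics/s8.png',np.hstack([cv2.resize(x,(400,400),interpolation=2) for x in(a,b)]))
E
```

```text
t: 23.58
tcp_pos: [0.4329, -0.3593, 0.2705]
tool_rot: [-0.001, 0.991, 0.137, -0.001]
force: [0.1, 0.5, -0.2]
[ 0.5198 -0.1227  0.3001  0.0804  0.0364]
label_printer scene [266 222] [ 4.4 -2.2]
label_printer top [292 180] [ 2.1 -0.2]
narrow_notch scene [283 200] [0.1 0.7]
narrow_notch top [297 201] [-0.8  1.1]
fixed_cheek top [272 187] [ 0. -1.]
lid_push scene [279 175] [2.3 0.3]
lid_push top [305 190] [-1.7 -1.5]
fl top [272 219] [-0.9  0.8]
fr top [340 201] [0.6 0.1]
bl top [254 151] [-2.1  0.1]
br top [321 134] [ 0.2 -1.7]
24.375 [ 0.4343 -0.3562  0.2718] tcp in printer [-0.1508 -0.1977  0.2718] tool yaw 0.2798 [ 0.2 -0.2 -0.8]
```

View pics/s8.png

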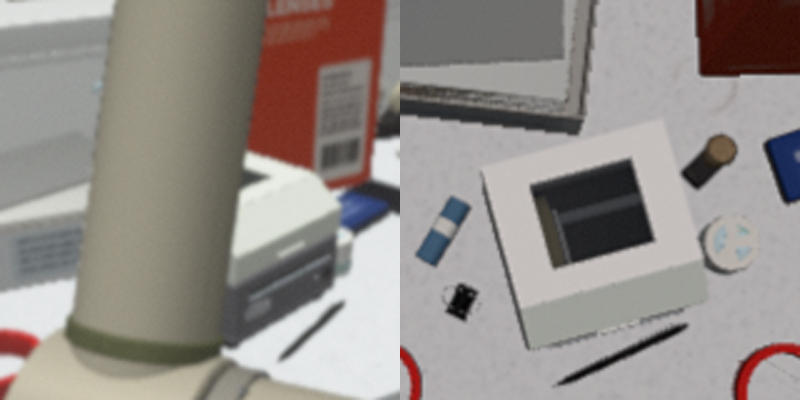

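The lid is flush on the base at scene (290,205). The roll and the guide's cheek stand together in the window at top about (276,172). The bystanders haven't moved and the arm is clear.

```bash
python3 -c "
from h import *
print(manip.hand_in())"
```

```text
the job is handed in; nothing more can be done
None
```

The job is handed in at about 24 s on the robot's clock: the guide is in the last notch beside the roll, and the lid is pressed shut. The notch was judged from the detent's resistance and the camera fit, and the catch from a 24 N hard stop at the shut lid's height; the hand-in gave no verdict.

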